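# Wind out the caddy tray and hold the reading lens in focus over the coin

## Task

Turn the crank on the remote-control caddy clockwise until its tray has wound all the way out and the coin lying in it is uncovered; move the tray with the crank only. Then pick up the reading lens by its handle and hold it level, centred over the coin, at the focal height marked by the collar on the focus post (middle of the lens level with middle of the collar), and finish while still holding it there steadily, the lens touching nothing but the gripper. Leave the collar where it is set and leave the ornaments and the other things on the mantel where they stand.

Things in the scene. Friction and masses are not known exactly. Their poses are not given: they have to be found in the camera images.
- crank (a joint): Crank angle in rad about the vertical crank axis; 0 = tray fully in, grows clockwise seen from above, stop at 12.57 (two full turns, tray fully out). It starts somewhere between 0 and 1.5. Friction about 0.15 N m (some 3 to 4 N at the knob); it stays where it is left.
- tray (a joint): How far the tray is wound out of the caddy, in m: 0 = in, 0.080 = fully out. Geared to the crank (40 mm per turn). The tray slides out along the caddy's -x, towards the robot.
- crank_axis (a point): Point on the vertical axis of the crank, at the height of knob_grip (113 mm above the mantel). The steel crank arm turns above a block on the caddy's -y side; the top of the arm is 88 mm above the mantel.
- crank_knob: The black crank knob, an upright cylinder 20 mm in diameter and 42 mm tall that spins freely on its pin at the end of the crank arm, 45 mm from the crank axis. Origin at the centre of its underside, 89 mm above the mantel.
- knob_grip (a point): Point on the axis of the crank knob, 24 mm above its underside (113 mm above the mantel): the height to grip it.
- caddy: Black plastic remote-control caddy, fixed to the mantel, 170 (x) by 150 (y) by 75 mm tall, origin at the centre of its underside; an open shallow compartment on top holds a loose remote control, the grey tray comes out below it at the -x side. The crank's block, 70 by 66 mm and 78 mm tall, adjoins the -y side, the crank axis at x -40, y -108 mm.
- coin (a point): Centre of the top face of the copper coin, 30 mm in diameter, fixed in a round recess pad in the tray; 20 mm above the mantel. Hidden inside the caddy until the tray is wound out; fully out, it lies 129 mm from the caddy's centre along the caddy's -x. The tray walls reach 40 mm above the mantel.
- lens: The reading lens, loose on the mantel, about 120 g: a round black rim 72 mm in diameter and 20 mm tall with a clear glass in it, and a flat-sided wooden handle 85 mm long, 15 mm wide and 20 mm tall along the body's +x, from 42 to 127 mm from the centre of the rim. Lies flat; origin under the centre of the rim, z up.
- lens_centre (a point): Centre of the glass, half-way up the rim (10 mm above the underside). Axes as the lens: x points along the handle, z square to the glass (up).
- lens_grip (a point): Point in the middle of the handle's cross-section, 75 mm from the lens centre along its x and at the same height; a good place to hold it, near the centre of mass.
- collar_mark (a point): Middle of the aluminium collar (26 mm in diameter, 10 mm tall) on the focus post; its height above the mantel, 100 to 150 mm, is the height at which the middle of the lens is to be held.
- post: Focus post beside the caddy, fixed to the mantel: a round foot 56 mm in diameter and a thin steel rod to 201 mm above the mantel. Origin under the centre of the foot.
- vase: Green glass bud vase, 160 mm tall, 68 mm wide; loose bystander, origin under its centre.
- egg1: White porcelain egg ornament, 49 mm wide, 63 mm tall, standing on end; loose bystander, origin under its centre.
- egg2: The other white porcelain egg ornament, same size; loose bystander.
- dish: Round aluminium key dish, 110 mm wide, 24 mm tall; loose bystander.
- candle: Amber glass jar candle with a wooden cap, 70 mm wide, 75 mm tall; loose bystander.
- case: Wooden spectacles case, 60 by 155 by 35 mm; loose bystander.
- remote: Remote control, 135 by 42 by 18 mm, lying loose in the caddy's top compartment; bystander.
Things that resemble listed ones, but are neither listed nor needed, are in the scene too. What is shaped like the post but blue is not meant. Leave any blue look-alike of the lens alone.

How it is judged:
By the outcome, as a careful person would: the job done as asked, in the order asked, and still so for the second after the job is handed in, while the arm keeps its last pose, push and grip.
It also fails if it takes over 72 s, if anything falls off the work surface, if the arm or the gripper's body presses on something with over 40 N, if the wrist force passes 120 N, or if a joint passes its speed limit or range.

## Robot

A 6-joint arm with a two-finger parallel gripper is mounted at the origin on the work surface. World frame = base frame: x ahead of the robot, y to its left, z up, the work surface at z = 0. Lengths are in m, angles in degrees, forces in N, time in s.
With the tool pointing down it reaches from about 0.4 to 0.825 m from the base axis. Payload 7 kg.
Tool frame: the origin (TCP) lies midway between the tips of the shut fingers; the grasp point (between the pads) lies ctrl.tcp_to_grasp behind it (ctrl.tcp_to_grasp is the distance from the TCP to the grasp point, in m); y points along the fingers, z is the direction in which the jaws open and shut, and the axes are right-handed (so a half turn about y gives the same grasp; the last joint's range is limited). The gripper opens to 88 mm and grips with 3 to 60 N. Pads are 19 mm wide; open, the fingers measure 130 mm over their backs; the gripper's body (78 mm by 193 mm) begins 47 mm behind the grasp point.
Start: joints at [-50.93, 20.546, 0.682, 0, -70.136, -16.507], TCP at [0.259, -0.623, 0.227] pointing down, gripper open.
Joint ranges: [-176.03, 176.03], [-82.01, 121.73], [-58.28, 71.71], [-173.87, 95.51], [-174.79, -0.11], [-173.66, 173.66]. Speed limits (degrees/s): [136.94, 136.94, 172.46, 180, 180, 180].

## Interface

Orientations are given as [roll, pitch, yaw] about the fixed x, y, z axes, in that order (R = Rz(yaw) Ry(pitch) Rx(roll)).
In Python, from plant import ctrl, snapshot, silhouettes gives the robot as it stands.
- The arm moves only by the shell command python3 -m pendant 'ROWS'. ROWS is JSON, a list that holds one entry, the list of rows, each a list of 7 numbers: the shift along the tool's x, y, z in cm, then the turn, a rotation vector about the tool's x, y, z in degrees, then the opening, from 0 (shut) to 1 (fully open). In form: [[[x, y, z, rx, ry, rz, hand], ...]]. A call has 1 to 12 rows; each row shifts and turns the commanded pose from where the row before left it, along the tool's axes as they then stand; what a row does not reach is not made up. A row lasts 1/12 s, in which the tool goes at most 41.7 mm and 7.16 degrees, less where a joint would pass 70% of its speed; a pose out of reach is approached as far as the arm can. A call with a gripper value outside its range is refused whole. The fingers move at their own pace and stop on an object; the grip force is fixed at half the most. Time passes only in rows, so rows that do not move let the fingers close. It gives the time, the measured TCP pose, the force and the opening at its end, in the units of the state.
- ctrl.get_obs(): the state, without advancing time (a new reading comes with each control period).
- snapshot(name): name is "scene" or "top" or "wrist"; returns a dict with "image" (480x640x3 uint8, red, green, blue), "camera_matrix" (3x3 intrinsics, pixels), "eye" and "orientation" of the camera in the world; the wrist camera has in their place "mount" (4x4, takes a point from camera to tool coordinates, whose origin is the TCP and whose axes are the tool frame's). Camera axes: x right, y down, z forward; pixel columns grow to the right and rows downward; lengths in m; the calibration is good to about 2 mm. The wrist camera is an equidistant fisheye: a pixel r from the principal point sees the ray r / f radians off the axis. A picture is of the moment at which its call begins: read the wrist's pose just before it. There is no depth.
- ctrl.close_job(): hands the job in, once; it reports no verdict.
Trained networks look in a picture, given as the dict that the camera call returned (one of the last four; its "shot" number tells which), for a name from the list of things; names that differ only in an ending like _2 or _b are one class to them, and where a whole thing is asked for, a point or a joint stands for the part that bears it (a point fixed in the world has none). Each returns a list of dicts, best first, with "confidence" (0 to 1); they miss things now and then, are a little off and sometimes report something else, mostly with a low value. They report only what shows in the picture. A call takes as long as a camera call. They do not tell look-alikes from the thing itself.
- silhouettes(picture, thing): "mask" (480x640 bool, what is visible of it) and "bbox" ([left, top, width, height] in pixels, round what is visible of it).
The state is a dict: "clock": time; "joint_pos": joint angles; "qvel": joint speeds; "tau": joint torques, N m; "tool_pos": TCP position; "orientation": TCP orientation; "force": force on the tool from outside, world axes, zero at the start; "moment": the same for the moment, N m; "opening": finger opening in m.
Only numpy, scipy, OpenCV 4.12 (cv2) and the standard library are available. Lean on these libraries where they do the work, as an engineer would, in place of code of your own. Each camera call takes 0.05 s, during which the arm holds its last target.

## Working session

There is one attempt and no reset: what is moved stays moved. The work goes in short steps, Python scripts to look and compute and a shell command to move; the robot and the scene stay as the last step left them, time stands still between calls to the robot, and variables do not carry over. Pictures are saved under pics/ and viewed, and the job is handed in when it is done.

```bash
ls; mkdir -p pics
python3 - <<'E'
from plant import ctrl, snapshot, silhouettes
import cv2,pickle
print(ctrl.get_obs(), ctrl.tcp_to_grasp)
d={}
for n in ["scene","top","wrist"]:
    s=snapshot(n); cv2.imwrite(f"pics/a_{n}.png",s["image"][:,:,::-1]); d[n]=s
    print({k:v for k,v in s.items() if k!="image"})
pickle.dump(d,open("d0.pkl","wb"))
E
```

```text
pics
{'clock': 0.0, 'joint_pos': array([-5.09307743e+01,  2.05922892e+01,  6.31184622e-01, -1.97350878e-02,
       -7.01364409e+01, -1.65069038e+01]), 'qvel': array([ 0.03253066,  0.0620198 ,  0.03635298,  0.01090858, -0.03592697,
        0.01726949]), 'tau': array([-8.32329042e-04, -5.82718527e+01,  2.93058944e+01,  6.99724227e+00,
        6.99079319e-03, -8.41330666e-05]), 'tool_pos': array([ 0.25875713, -0.62287528,  0.2255946 ]), 'orientation': array([-8.99012033e+01,  9.93099974e-03,  2.25556091e+01]), 'force': array([ 0.12063433,  0.31964443, -0.12399672]), 'moment': array([ 0.01936022,  0.02650631, -0.00316709]), 'opening': 0.0875844175270045} 0.0188
{'camera_matrix': array([[514.02933262,   0.        , 330.79869508],
       [  0.        , 514.02933262, 246.10678221],
       [  0.        ,   0.        ,   1.        ]]), 'eye': array([ 0.80946788, -0.54601051,  1.09398998]), 'orientation': array([-1.49898544e+02,  1.11522865e-01,  2.52766585e+01]), 'shot': 1}
{'camera_matrix': array([[441.34598555,   0.        , 316.5169749 ],
       [  0.        , 441.34598555, 239.87810495],
       [  0.        ,   0.        ,   1.        ]]), 'eye': array([ 0.35784098, -0.0279496 ,  1.00870989]), 'orientation': array([-1.68330606e+02,  9.54876778e-02, -9.43465064e+01]), 'shot': 2}
{'camera_matrix': array([[371.64829954,   0.        , 320.50615561],
       [  0.        , 371.64829954, 239.42601208],
       [  0.        ,   0.        ,   1.        ]]), 'mount': array([[ 6.92922928e-04,  9.50846398e-01,  3.09662151e-01,
        -8.41553850e-02],
       [ 7.23840999e-04, -3.09662622e-01,  9.50846221e-01,
        -1.58127967e-01],
       [ 9.99999498e-01, -4.34716986e-04, -9.02833936e-04,
        -3.30802873e-04],
       [ 0.00000000e+00,  0.00000000e+00,  0.00000000e+00,
         1.00000000e+00]]), 'shot': 3}
```

View pics/a_scene.png

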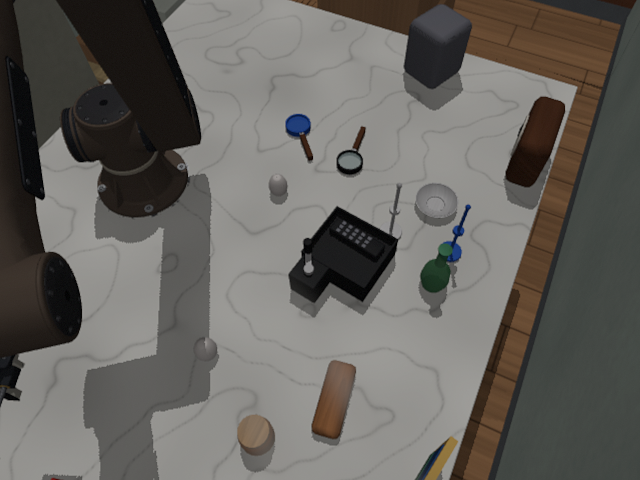

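View pics/a_top.png

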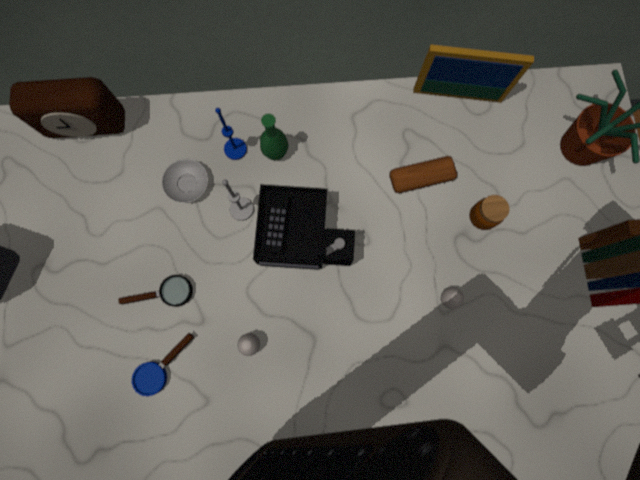

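View pics/a_wrist.png

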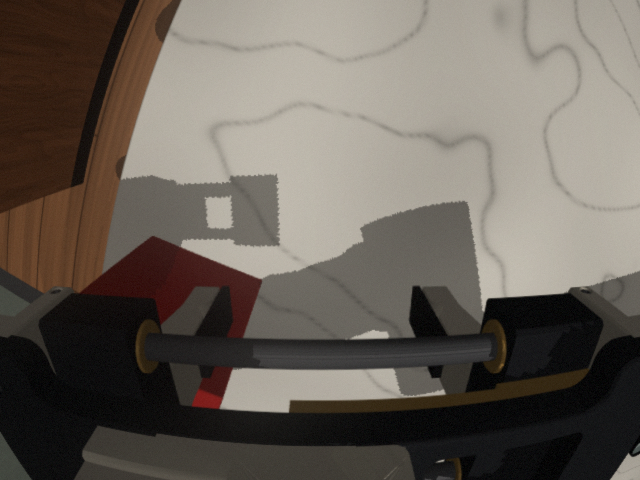

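```bash
cat > h.py <<'E'
import numpy as np,cv2
from scipy.spatial.transform import Rotation as R
def cam(s):
    return R.from_euler('xyz',s["orientation"],degrees=True).as_matrix(),np.array(s["eye"]),s["camera_matrix"]
def ray(s,p):
    M,e,K=cam(s); d=M@np.linalg.inv(K)@np.array([p[0],p[1],1.]); return e,d/np.linalg.norm(d)
def onz(s,p,z):
    e,d=ray(s,p); return e+d*(z-e[2])/d[2]
def proj(s,P):
    M,e,K=cam(s); q=(np.atleast_2d(P)-e)@M; q=q@K.T; return q[:,:2]/q[:,2:]
def tri(*sp):
    A=np.zeros((3,3));b=np.zeros(3)
    for s,p in sp:
        e,d=ray(s,p);N=np.eye(3)-np.outer(d,d);A+=N;b+=N@e
    return np.linalg.solve(A,b)
E
python3 - <<'E'
from plant import ctrl, snapshot, silhouettes
import pickle,numpy as np,cv2
from h import *
d={}
for n in ["scene","top"]:
    d[n]=snapshot(n)
out={}
for n in d:
    for t in ["crank_knob","caddy","collar_mark","post","lens","vase","egg1","dish","candle","case","remote"]:
        r=silhouettes(d[n],t); out[n,t]=r
        for q in r:
            ys,xs=np.nonzero(q["mask"]); c=(xs.mean(),ys.mean())
            print(n,t,round(q["confidence"],2),q["bbox"],np.round(c,1),np.round(onz(d[n],c,0.01),3))
pickle.dump((d,out),open("d1.pkl","wb"))
for n in d:
    im=d[n]["image"][:,:,::-1]
    c=im[180:300,260:420] if n=="scene" else im[150:290,200:380]
    cv2.imwrite(f"pics/b_{n}.png",cv2.resize(c,None,fx=4.4 if n=="top" else 5,fy=4.4 if n=="top" else 5,interpolation=cv2.INTER_CUBIC))
E
```

```text
scene crank_knob 0.49 [302.3, 239.7, 10.2, 16.2] [307.  245.9] [ 0.486 -0.003  0.01 ]
scene caddy 0.88 [288.9, 206.6, 108.6, 93.7] [339.6 260.6] [ 0.575 -0.006  0.01 ]
scene collar_mark 0.47 [389.4, 209.2, 9.6, 9.4] [394.1 211. ] [0.641 0.183 0.01 ]
scene collar_mark 0.2 [304.8, 238.0, 8.3, 16.8] [307.  245.7] [ 0.486 -0.002  0.01 ]
scene post 0.72 [380.3, 182.0, 24.0, 56.8] [393.2 216.6] [0.645 0.166 0.01 ]
scene post 0.64 [447.4, 203.9, 24.8, 60.5] [456.1 241.5] [0.811 0.164 0.01 ]
scene post 0.61 [302.7, 240.0, 8.8, 15.2] [307.  245.6] [ 0.486 -0.002  0.01 ]
scene lens 0.92 [338.2, 129.2, 26.6, 45.6] [351.2 158. ] [0.472 0.294 0.01 ]
scene lens 0.69 [284.9, 114.9, 29.5, 45.5] [299.8 130.8] [0.301 0.322 0.01 ]
scene vase 0.6 [422.1, 242.8, 28.8, 51.1] [436.6 270.9] [0.795 0.067 0.01 ]
scene egg1 0.82 [270.4, 175.9, 14.4, 21.3] [277.2 185.2] [0.334 0.128 0.01 ]
scene egg1 0.58 [191.6, 337.3, 28.4, 27.2] [204.5 349.3] [ 0.401 -0.332  0.01 ]
scene dish 0.69 [411.3, 182.0, 45.1, 33.4] [436.3 200.1] [0.726 0.26  0.01 ]
scene candle 0.65 [236.7, 417.3, 39.4, 37.7] [255.2 434.9] [ 0.589 -
[... 631 characters left out ...]
0.826 0.145 0.01 ]
top post 0.55 [222.1, 181.2, 31.5, 40.4] [238.5 203.8] [0.664 0.135 0.01 ]
top lens 0.77 [121.3, 270.6, 70.3, 39.3] [166.3 291.9] [0.47  0.305 0.01 ]
top lens 0.7 [131.8, 334.6, 64.8, 62.7] [155.5 371.3] [0.299 0.33  0.01 ]
top vase 0.6 [259.2, 110.1, 30.0, 52.3] [272.3 138.4] [0.823 0.046 0.01 ]
top egg1 0.6 [443.0, 288.2, 20.3, 19.8] [451.7 297.3] [ 0.409 -0.335  0.01 ]
top egg1 0.57 [233.3, 333.2, 26.3, 20.5] [248.4 343.7] [0.342 0.126 0.01 ]
top dish 0.96 [160.6, 158.6, 46.6, 44.2] [184.1 180.1] [0.732 0.261 0.01 ]
top candle 0.75 [469.8, 195.4, 41.2, 36.0] [488.9 211.7] [ 0.6   -0.449  0.01 ]
top remote 0.88 [265.2, 192.8, 21.9, 61.5] [275.9 223. ] [0.611 0.049 0.01 ]
```

View pics/b_scene.png

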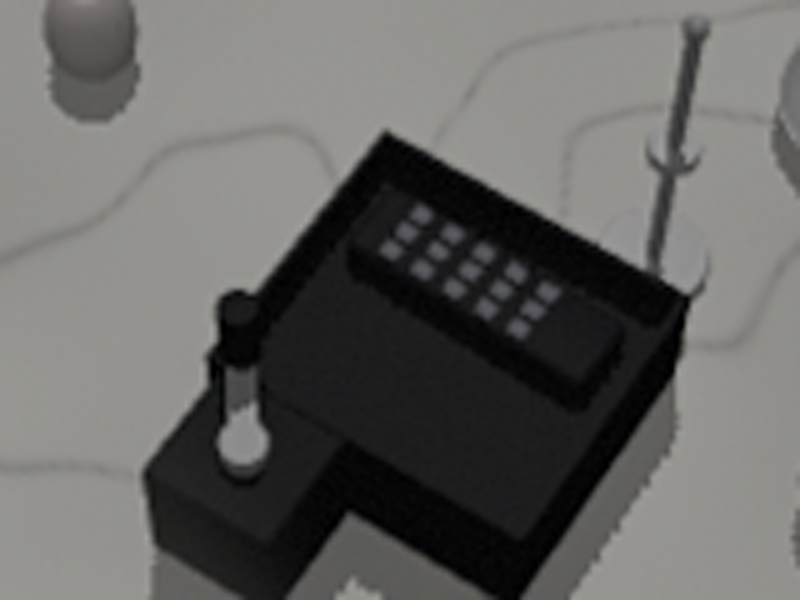

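View pics/b_top.png

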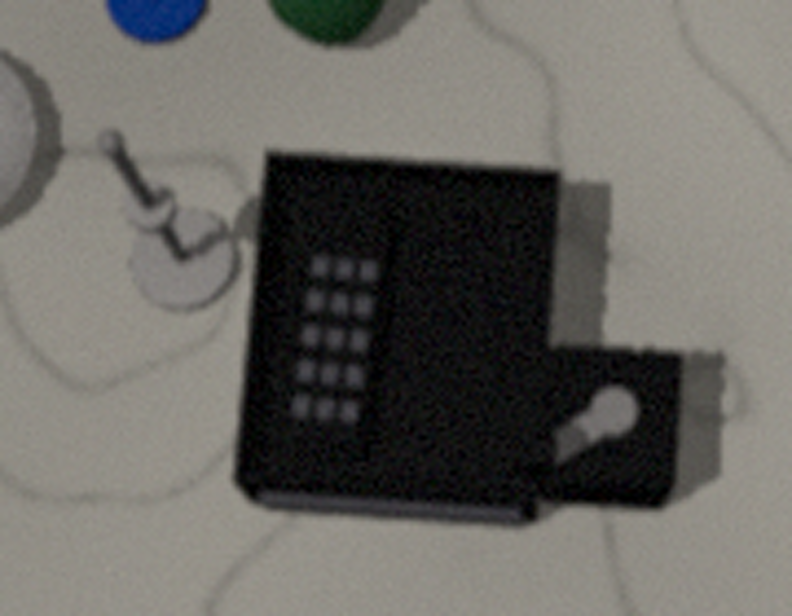

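```bash
cat > fit.py <<'E'
import pickle
from h import *
from scipy.optimize import least_squares
d,out=pickle.load(open("d1.pkl","rb")); S,T=d["scene"],d["top"]
obs=[(S,(-85,75,75),(337,206.4)),(S,(85,75,75),(398,239.4)),(S,(-75,-141,78),(289.4,274.4)),(S,(-5,-141,78),(313,288.6)),
(T,(85,75,75),(260.9,184.5)),(T,(85,-75,75),(326.8,189.1)),(T,(-85,75,75),(254.5,260.2)),(T,(-5,-141,78),(355,230.2)),(T,(-75,-141,78),(350,264.8))]
def W(p,l): 
    c,s=np.cos(p[2]),np.sin(p[2]);l=np.array(l)/1000
    return np.array([p[0]+c*l[0]-s*l[1],p[1]+s*l[0]+c*l[1],l[2]])
f=lambda p:np.concatenate([(proj(s,W(p,l))[0]-o) for s,l,o in obs])
r=least_squares(f,[.58,0,0]);p=r.x
print(p,np.degrees(p[2]));print(np.round(r.fun.reshape(-1,2),1))
ax=W(p,(-40,-108,113));print("axis",ax, "coin",W(p,(-129,0,20)))
k=onz(S,(307.6,241.6),.131);print("knob",k,np.linalg.norm(k[:2]-ax[:2]),np.degrees(np.arctan2(*(k-ax)[1::-1])))
# pivot
print("pivot S",onz(S,(308.6,268.4),.09),"T",onz(T,(339.1,243.6),.09))
np.save("caddy.npy",p)
# post: foot centre & rod
print("foot",onz(T,(242,209.5),.006), "tip", tri((S,(399.3,185)),(T,(225,181.5))))
print("collar tri",tri((S,(394.8,210.8)),(T,(234.3,196.5))))
# lens masks
for n in d:
  q=out[n,"lens"][0]; 
  cv2.imwrite(f"pics/c_{n}.png",cv2.resize(d[n]["image"][110:190,320:400,::-1] if n=="scene" else d[n]["image"][255:325,105:205,::-1],None,fx=6,fy=6,interpolation=cv2.INTER_CUBIC))
E
python3 fit.py
```

```text
[ 0.59137149  0.01189264 -0.15109873] -8.657319395235545
[[-0.2 -2.2]
 [ 0.  -1.5]
 [-2.7 -2.3]
 [-0.5 -0.6]
 [-0.4 -0.8]
 [ 1.2 -0.6]
 [-2.  -1. ]
 [ 0.5 -0.3]
 [ 3.6 -3. ]]
axis [ 0.5355706  -0.08885586  0.113     ] coin [0.46384128 0.0313103  0.02      ]
knob [ 0.51887309 -0.05325778  0.131     ] 0.0393195844386172 115.12923347008724
pivot S [ 0.53917969 -0.09268982  0.09      ] T [ 0.53546769 -0.08796679  0.09      ]
foot [0.65062983 0.12739378 0.006     ] tip [0.65439972 0.12859038 0.19287369]
collar tri [0.6551666  0.12889322 0.09287565]
```

View pics/c_scene.png

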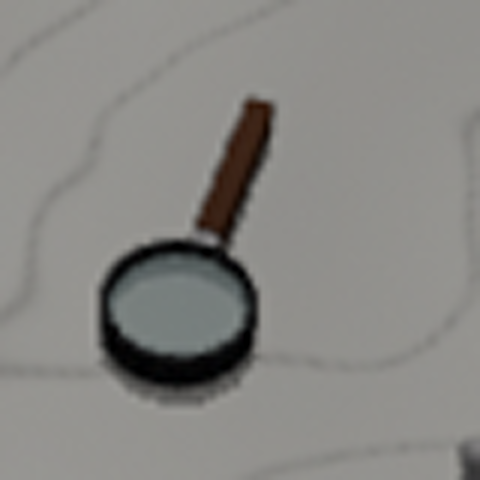

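View pics/c_top.png

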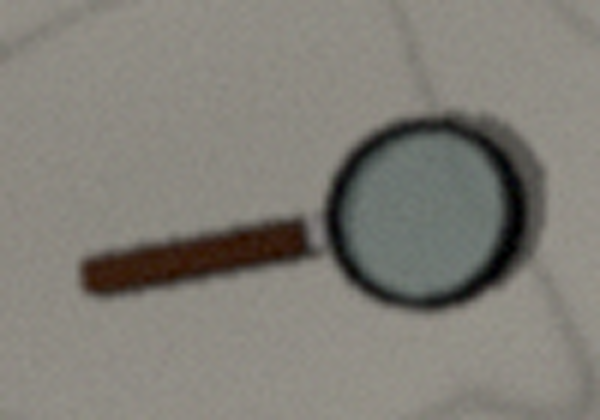

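```bash
sed -i 's/,(T,(-75,-141,78),(350,264.8))\]/,(T,(-75,-141,0),(350,264.8))]/' fit.py; python3 fit.py
cat > lens.py <<'E'
import pickle
from h import *
d,out=pickle.load(open("d1.pkl","rb")); S,T=d["scene"],d["top"]
# rim top ellipse centre z=.02; handle end
print("T", onz(T,(105+423/6,255+211/6),.02), onz(T,(105+85/6,255+277/6),.02), "S",onz(S,(320+180/6,110+298/6),.02), onz(S,(320+260/6,110+100/6),.02))
E
python3 lens.py
```

```text
[ 0.59223626  0.01109149 -0.13833572] -7.9260527583598055
[[-0.6 -1.7]
 [ 0.1 -1.6]
 [-2.1 -1.2]
 [ 0.4  0.3]
 [-0.6 -0.8]
 [ 1.  -1.4]
 [-1.2 -1. ]
 [ 0.9 -1.5]
 [ 1.7  1.1]]
axis [ 0.53772574 -0.09036097  0.113     ] coin [0.46446862 0.02887994 0.02      ]
knob [ 0.51887309 -0.05325778  0.131     ] 0.04161813144909333 116.93575909955422
pivot S [ 0.53917969 -0.09268982  0.09      ] T [ 0.53546769 -0.08796679  0.09      ]
foot [0.65062983 0.12739378 0.006     ] tip [0.65439972 0.12859038 0.19287369]
collar tri [0.6551666  0.12889322 0.09287565]
T [0.47109349 0.28133184 0.02      ] [0.45614774 0.4066751  0.02      ] S [0.47406182 0.27972209 0.02      ] [0.4593692  0.40314259 0.02      ]
```

```bash
cat >> h.py <<'E'
def tool_delta(o,target):
    M=R.from_euler('xyz',o["orientation"],degrees=True).as_matrix()
    return M.T@(np.array(target)-o["tool_pos"])*100
def wcam(s,o):
    M=R.from_euler('xyz',o["orientation"],degrees=True).as_matrix()
    T=np.eye(4);T[:3,:3]=M;T[:3,3]=o["tool_pos"]; return T@s["mount"]
def wray(s,T,p):
    K=s["camera_matrix"];u=np.array([p[0]-K[0,2],p[1]-K[1,2]]);r=np.linalg.norm(u);th=r/K[0,0]
    v=np.array([*(u/max(r,1e-9)*np.sin(th)),np.cos(th)]);return T[:3,3],T[:3,:3]@v
def wonz(s,T,p,z):
    e,d=wray(s,T,p);return e+d*(z-e[2])/d[2]
def wproj(s,T,P):
    K=s["camera_matrix"];q=(np.atleast_2d(P)-T[:3,3])@T[:3,:3]
    h=np.linalg.norm(q[:,:2],axis=1);th=np.arctan2(h,q[:,2])
    return q[:,:2]/h[:,None]*(th*K[0,0])[:,None]+K[:2,2]
E
python3 -c "
from plant import ctrl
from h import *
print(tool_delta(ctrl.get_obs(),[.50,-.07,.24]))"
```

```text
[43.48895503 -1.34330246 41.84934444]
```

```bash
python3 -m pendant '[[[2.7,-0.1,2.6,0,0,0,1],[2.7,-0.1,2.6,0,0,0,1],[2.7,-0.1,2.6,0,0,0,1],[2.7,-0.1,2.6,0,0,0,1],[2.7,-0.1,2.6,0,0,0,1],[2.7,-0.1,2.6,0,0,0,1],[2.7,-0.1,2.6,0,0,0,1],[2.7,-0.1,2.6,0,0,0,1],[2.7,-0.1,2.6,0,0,0,1],[2.7,-0.1,2.6,0,0,0,1],[2.7,-0.1,2.6,0,0,0,1],[2.7,-0.1,2.6,0,0,0,1]]]'
python3 -m pendant '[[[2.7,0,2.6,0,0,0,1],[2.7,0,2.6,0,0,0,1],[2.7,0,2.6,0,0,0,1],[2.7,-0.1,2.6,0,0,0,1],[0,0,0,0,0,0,1]]]'
python3 - <<'E'
from plant import *
from h import *
import pickle
o=ctrl.get_obs();s=snapshot("wrist");pickle.dump((o,s),open("w1.pkl","wb"))
print(o["clock"],o["tool_pos"],o["orientation"],o["force"])
cv2.imwrite("pics/d_wrist.png",s["image"][:,:,::-1])
for r in silhouettes(s,"crank_knob"): print(r["confidence"],r["bbox"])
T=wcam(s,o);print(wproj(s,T,[[.519,-.053,.131],[.537,-.09,.09],[.4725,.2805,.02]]))
E
```

```text
clock: 2.35
tool_pos: [0.4388, -0.2091, 0.2391]
orientation: [-90.0, -0.1, 22.6]
force: [0.7, -0.6, -0.2]
opening: 0.0876
clock: 2.77
tool_pos: [0.5007, -0.0689, 0.2399]
orientation: [-90.0, -0.1, 22.8]
force: [0.7, 0.1, 0.4]
opening: 0.0875
2.7667 [ 0.50067743 -0.06893122  0.23987771] [-90.00795191  -0.0992033   22.78186537] [0.71300716 0.12929444 0.4317066 ]
0.65 [322.7, 236.2, 25.0, 38.7]
[[331.11482672 264.07786507]
 [283.29045753 249.03865744]
 [569.16951082 288.8620968 ]]
```

View pics/d_wrist.png

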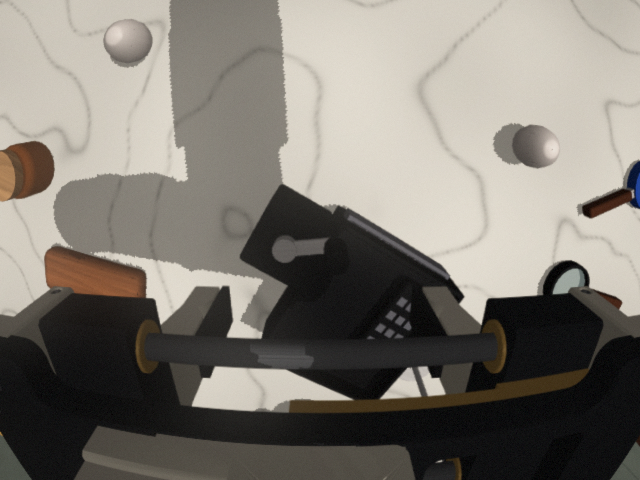

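Run:
```python
import pickle
from h import *
o,s=pickle.load(open("w1.pkl","rb"));T=wcam(s,o)
im=s["image"][170:300,220:400,::-1].astype(float)
im=np.clip(255*(im/255)**0.45,0,255).astype(np.uint8)
cv2.imwrite("pics/e.png",cv2.resize(im,None,fx=4.4,fy=4.4,interpolation=cv2.INTER_CUBIC))
```

```text
(no output)
```

View pics/e.png

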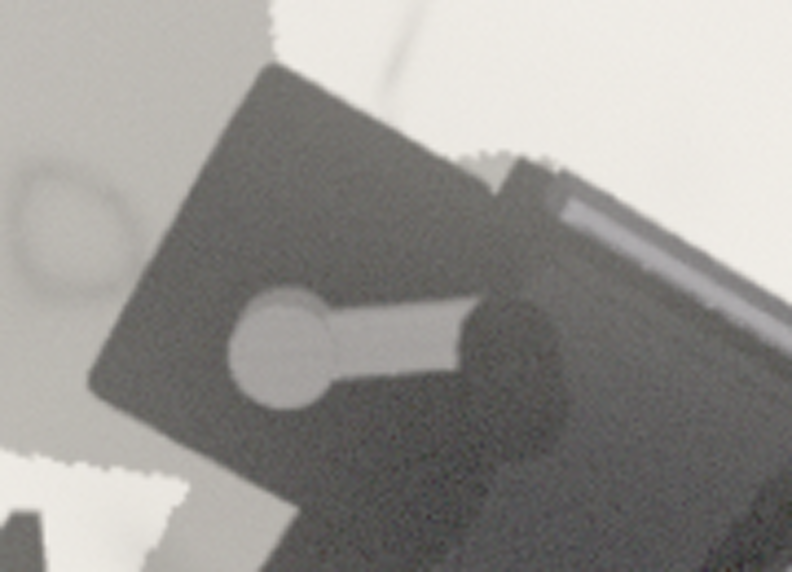

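Run:
```python
import pickle
from h import *
o,s=pickle.load(open("w1.pkl","rb"));T=wcam(s,o)
g=lambda x,y:(220+x/4.4,170+y/4.4)
a=wonz(s,T,g(283,348),.091)
for p,z in((g(517,410),.131),(g(507,343),.089)):
    k=wonz(s,T,p,z);d=k-a;print(k,a,np.linalg.norm(d[:2]),np.degrees(np.arctan2(d[1],d[0])))
# arm direction from arm edges
for p,q in [(g(330,312),g(480,297)),(g(333,381),g(458,368))]:
    d=wonz(s,T,q,.088)-wonz(s,T,p,.088);print(np.degrees(np.arctan2(d[1],d[0])))
# block corners z .078
B=[wonz(s,T,g(*p),.078) for p in((272,63),(90,385),(298,512))];print(np.round(B,4))
d=B[2]-B[1];print('yaw',np.degrees(np.arctan2(d[1],d[0]))); d=B[0]-B[1];print(np.linalg.norm(B[2]-B[1]),np.linalg.norm(d))
d=B[0]-B[1];print(np.degrees(np.arctan2(-d[1],-d[0])))
```

```text
[ 0.5164097  -0.04873602  0.131     ] [ 0.53632164 -0.0891829   0.091     ] 0.04508253833188735 116.21096796744405
[ 0.51864405 -0.04801456  0.089     ] [ 0.53632164 -0.0891829   0.091     ] 0.04480323090681656 113.23857780048938
118.75687280281497
119.13859792808977
[[ 0.4861 -0.1124  0.078 ]
 [ 0.5651 -0.1239  0.078 ]
 [ 0.5752 -0.0723  0.078 ]]
yaw 78.95518269069788
0.05258131387610802 0.07985631957629588
-8.282169276067151
```

```bash
python3 -c "
from plant import ctrl
from h import *
print(tool_delta(ctrl.get_obs(),[.5162,-.0492,.0942]))"
```

```text
[ 2.49525848 14.53425     1.42656214]
```

```bash
python3 -m pendant '[[[1.25,0,0.7,0,0,0,1],[1.25,0,0.7,0,0,0,1],[0,2.4,0,0,0,0,1],[0,2.4,0,0,0,0,1],[0,2.4,0,0,0,0,1],[0,2.4,0,0,0,0,1],[0,2.4,0,0,0,0,1],[0,2.5,0,0,0,0,1],[0,0,0,0,0,0,1]]]'
python3 - <<'E'
from plant import *
from h import *
import pickle
o=ctrl.get_obs();s=snapshot("wrist");pickle.dump((o,s),open("w2.pkl","wb"))
print(o["clock"],o["tool_pos"],o["orientation"],o["force"])
im=s["image"][170:400,160:480,::-1].astype(float)
im=np.clip(255*(im/255)**0.45,0,255).astype(np.uint8)
cv2.imwrite("pics/f.png",cv2.resize(im,None,fx=2.5,fy=2.5,interpolation=cv2.INTER_CUBIC))
E
```

```text
clock: 3.62
tool_pos: [0.5156, -0.0515, 0.0916]
orientation: [-90.0, 0.2, 22.5]
force: [-0.8, 0.6, 1.1]
opening: 0.0878
3.6167 [ 0.51557956 -0.05146145  0.09161794] [-89.9917736    0.16957547  22.51221986] [-0.78238956  0.58189893  1.08678885]
```

View pics/f.png

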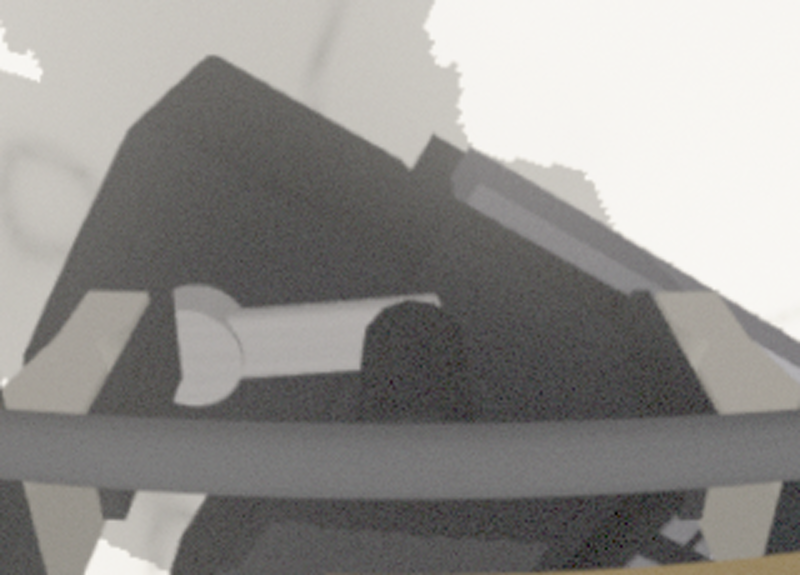

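```bash
python3 -m pendant '[[[0,-0.4,0,0,0,0,1],[0,0,0,0,0,0,0],[0,0,0,0,0,0,0],[0,0,0,0,0,0,0],[0,0,0,0,0,0,0],[0,0,0,0,0,0,0],[0,0,0,0,0,0,0]]]'
python3 - <<'E'
from plant import *
from h import *
import pickle
o=ctrl.get_obs();s=snapshot("wrist");pickle.dump((o,s),open("w2.pkl","wb"))
print(o["clock"],o["tool_pos"],o["orientation"],o["force"],o["moment"])
im=s["image"][170:400,160:480,::-1].astype(float)
im=np.clip(255*(im/255)**0.45,0,255).astype(np.uint8)
cv2.imwrite("pics/g.png",cv2.resize(im,None,fx=2.5,fy=2.5,interpolation=cv2.INTER_CUBIC))
E
```

```text
clock: 4.25
tool_pos: [0.516, -0.0509, 0.0988]
orientation: [-90.0, -0.0, 22.6]
force: [-0.3, 0.1, 1.0]
opening: 0.0533
4.25 [ 0.51602776 -0.05086902  0.09878313] [-9.00015859e+01 -1.98459516e-02  2.25629808e+01] [-0.32320611  0.14674817  0.96586556] [ 0.01162159  0.03248857 -0.04159642]
```

View pics/g.png

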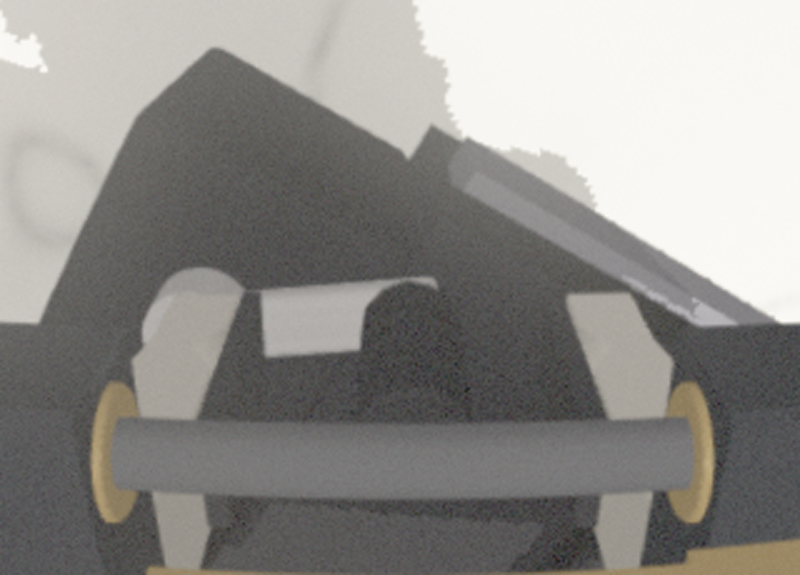

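```bash
python3 -m pendant '[[[0,0.3,0,0,0,0,0],[0,0,0,0,0,0,0],[0,0,0,0,0,0,0],[0,0,0,0,0,0,0],[0,0,0,0,0,0,0],[0,0,0,0,0,0,0],[0,0,0,0,0,0,0],[0,0,0,0,0,0,0],[0,0,0,0,0,0,0],[0,0,0,0,0,0,0]]]'
python3 - <<'E'
from plant import *
from h import *
o=ctrl.get_obs()
print(o["clock"],o["tool_pos"],o["orientation"],o["force"],o["opening"])
a=np.array([.5365,-.0895]);d=o["tool_pos"][:2]-a;print(np.linalg.norm(d),np.degrees(np.arctan2(d[1],d[0])))
ps=np.radians(22.6)
for p0 in(117,):
  P=[45*np.array([np.cos(t),np.sin(t)]) for t in np.radians(p0-15*np.arange(0,25))]
  for i in range(24):
    w=P[i+1]-P[i]; print(p0-15*i,np.round([ (w[0]*np.cos(ps)+w[1]*np.sin(ps))/10,(-w[0]*np.sin(ps)+w[1]*np.cos(ps))/10],2))
E
```

```text
clock: 5.13
tool_pos: [0.5155, -0.0497, 0.0955]
orientation: [-89.9, -0.0, 22.6]
force: [-3.6, 7.5, 3.3]
opening: 0.0191
5.1333 [ 0.5154745  -0.04967376  0.09545802] [-8.99013214e+01 -4.06284106e-04  2.25537515e+01] [-3.60901754  7.51410604  3.32865216] 0.019146509219958273
0.04503555383691987 117.8309609615725
117 [ 1.17 -0.06]
102 [ 1.12 -0.36]
87 [ 0.98 -0.64]
72 [ 0.78 -0.87]
57 [ 0.53 -1.05]
42 [ 0.24 -1.15]
27 [-0.06 -1.17]
12 [-0.36 -1.12]
-3 [-0.64 -0.98]
-18 [-0.87 -0.78]
-33 [-1.05 -0.53]
-48 [-1.15 -0.24]
-63 [-1.17  0.06]
-78 [-1.12  0.36]
-93 [-0.98  0.64]
-108 [-0.78  0.87]
-123 [-0.53  1.05]
-138 [-0.24  1.15]
-153 [0.06 1.17]
-168 [0.36 1.12]
-183 [0.64 0.98]
-198 [0.87 0.78]
-213 [1.05 0.53]
-228 [1.15 0.24]
```

```bash
python3 -m pendant '[[[1.17,0,0.04,0,0,0,0],[1.12,0,-0.36,0,0,0,0],[0.98,0,-0.64,0,0,0,0],[0.78,0,-0.87,0,0,0,0],[0.53,0,-1.05,0,0,0,0],[0.24,0,-1.15,0,0,0,0],[0,0,0,0,0,0,0]]]'
python3 - <<'E'
from plant import *
from h import *
o=ctrl.get_obs()
print(o["clock"],o["tool_pos"],o["orientation"],o["force"],o["moment"],o["opening"])
a=np.array([.5365,-.0895]);d=o["tool_pos"][:2]-a;print(np.linalg.norm(d),np.degrees(np.arctan2(d[1],d[0])))
s=snapshot("wrist")
im=s["image"][170:400,160:480,::-1].astype(float)
im=np.clip(255*(im/255)**0.45,0,255).astype(np.uint8)
cv2.imwrite("pics/i.png",cv2.resize(im,None,fx=2.5,fy=2.5,interpolation=cv2.INTER_CUBIC))
E
```

```text
clock: 5.72
tool_pos: [0.5773, -0.0705, 0.0955]
orientation: [-90.0, -0.0, 22.5]
force: [3.6, -2.2, -2.3]
opening: 0.0196
5.7167 [ 0.57726462 -0.07052357  0.09549067] [-9.00288262e+01 -3.33168624e-02  2.25453254e+01] [ 3.5674496  -2.22734578 -2.28788975] [-0.76916195 -1.42287117 -0.04157579] 0.019552991470037577
0.04496508681254874 24.96255788406672
```

View pics/i.png

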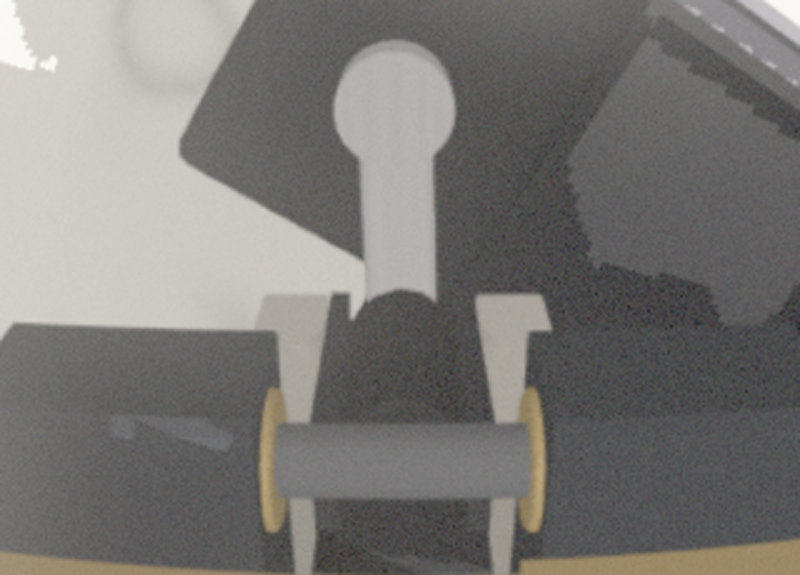

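```bash
python3 -m pendant '[[[-0.06,0,-1.17,0,0,0,0],[-0.36,0,-1.12,0,0,0,0],[-0.64,0,-0.98,0,0,0,0],[-0.87,0,-0.78,0,0,0,0],[-1.05,0,-0.53,0,0,0,0],[-1.15,0,-0.24,0,0,0,0],[-1.17,0,0.06,0,0,0,0],[-1.12,0,0.36,0,0,0,0],[-0.98,0,0.64,0,0,0,0],[-0.78,0,0.87,0,0,0,0],[-0.53,0,1.05,0,0,0,0],[-0.24,0,1.15,0,0,0,0]]]'
python3 - <<'E'
from plant import *
from h import *
o=ctrl.get_obs()
a=np.array([.5365,-.0895]);d=o["tool_pos"][:2]-a;print(o["tool_pos"],np.linalg.norm(d),np.degrees(np.arctan2(d[1],d[0])),o["force"])
E
```

```text
clock: 6.77
tool_pos: [0.4963, -0.1104, 0.0956]
orientation: [-90.0, -0.2, 22.5]
force: [11.0, 1.7, -13.1]
opening: 0.0193
[ 0.49632197 -0.11035888  0.09557574] 0.045269939153971456 -152.56340485440506 [ 11.04731044   1.69905638 -13.11635553]
```

```bash
python3 -m pendant '[[[0.06,0,1.17,0,0,0,0],[0.36,0,1.12,0,0,0,0],[0.64,0,0.98,0,0,0,0],[0.87,0,0.78,0,0,0,0],[1.05,0,0.53,0,0,0,0],[1.15,0,0.24,0,0,0,0],[0,0,0,0,0,0,0]]]'
python3 - <<'E'
from plant import *
from h import *
o=ctrl.get_obs()
a=np.array([.5365,-.0895]);d=o["tool_pos"][:2]-a;print(o["tool_pos"],np.linalg.norm(d),np.degrees(np.arctan2(d[1],d[0])),o["force"],o["moment"])
s=snapshot("wrist")
im=s["image"][170:400,160:480,::-1].astype(float)
im=np.clip(255*(im/255)**0.45,0,255).astype(np.uint8)
cv2.imwrite("pics/j.png",cv2.resize(im,None,fx=2.5,fy=2.5,interpolation=cv2.INTER_CUBIC))
s=snapshot("scene");cv2.imwrite("pics/k.png",s["image"][:,:,::-1])
E
```

```text
clock: 7.35
tool_pos: [0.5153, -0.0496, 0.0954]
orientation: [-90.0, 0.1, 22.6]
force: [-2.4, 4.0, 3.4]
opening: 0.0197
[ 0.51532299 -0.04960721  0.09542843] 0.04516525842419302 117.9615137195352 [-2.37268734  4.03565898  3.41014039] [1.77458613 0.6817037  0.05462285]
```

View pics/j.png

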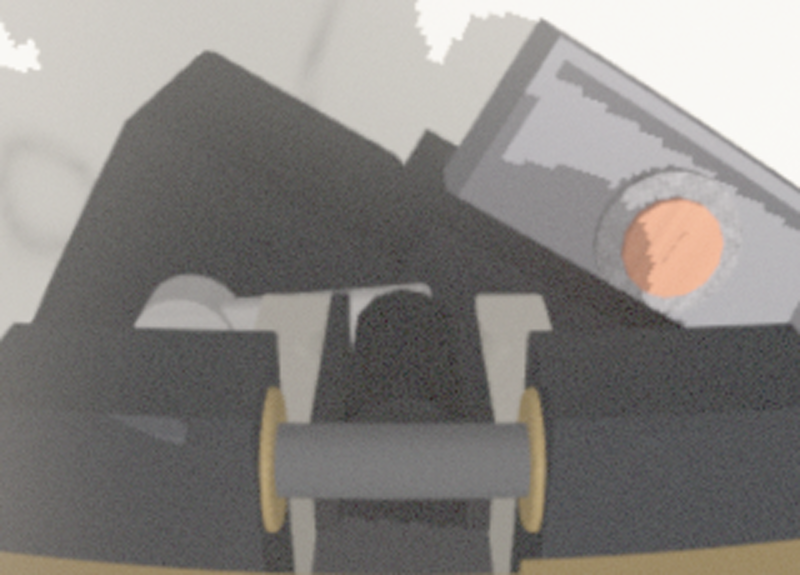

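View pics/k.png

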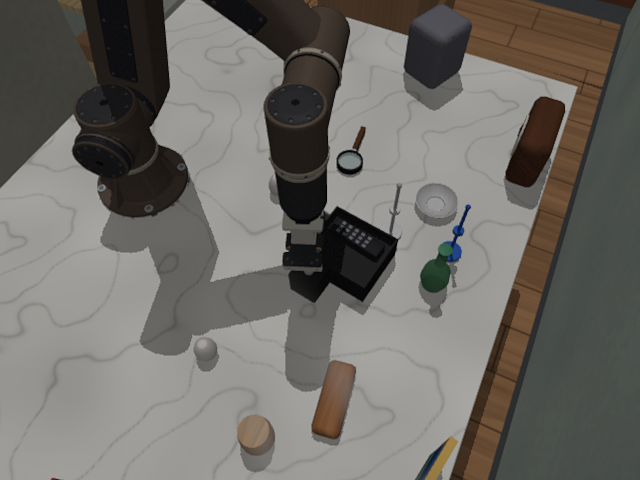

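```bash
python3 -m pendant '[[[1.17,0,-0.06,0,0,0,0],[1.12,0,-0.36,0,0,0,0],[0.98,0,-0.64,0,0,0,0],[0.78,0,-0.87,0,0,0,0],[0.53,0,-1.05,0,0,0,0],[0.24,0,-1.15,0,0,0,0],[-0.06,0,-1.17,0,0,0,0],[-0.36,0,-1.12,0,0,0,0],[-0.64,0,-0.98,0,0,0,0],[-0.87,0,-0.78,0,0,0,0],[-1.05,0,-0.53,0,0,0,0],[-1.15,0,-0.24,0,0,0,0]]]'
python3 -m pendant '[[[-1.17,0,0.06,0,0,0,0],[-1.12,0,0.36,0,0,0,0],[-0.98,0,0.64,0,0,0,0],[-0.78,0,0.87,0,0,0,0],[-0.53,0,1.05,0,0,0,0],[-0.24,0,1.15,0,0,0,0],[0,0,0,0,0,0,0]]]'
cat > st.py <<'E'
from plant import *
from h import *
o=ctrl.get_obs()
a=np.array([.5365,-.0895]);d=o["tool_pos"][:2]-a;print(o["clock"],o["tool_pos"],np.linalg.norm(d),np.degrees(np.arctan2(d[1],d[0])),o["force"],o["moment"])
E
python3 st.py
```

```text
clock: 8.45
tool_pos: [0.5552, -0.1306, 0.0954]
orientation: [-89.9, -0.0, 22.5]
force: [-1.2, 12.7, 0.9]
opening: 0.0193
clock: 9.03
tool_pos: [0.496, -0.1095, 0.0955]
orientation: [-90.0, -0.2, 22.5]
force: [5.4, 6.8, -9.1]
opening: 0.0194
9.0333 [ 0.49597334 -0.10946079  0.0955427 ] 0.04517569959251945 -153.77814870475763 [ 5.42396378  6.79477616 -9.13258304] [ 2.41575509 -2.01174277  0.03545346]
```

```bash
python3 -m pendant '[[[0.06,0,1.17,0,0,0,0],[0.15,0,0.57,0,0,0,0],[0,0,0,0,0,0,0]]]'; python3 st.py
python3 -m pendant '[[[0.22,0,0.55,0,0,0,0],[0,0,0,0,0,0,0],[0,0,0,0,0,0,0]]]'; python3 st.py
```

```text
clock: 9.28
tool_pos: [0.4915, -0.0934, 0.0955]
orientation: [-90.0, -0.1, 22.6]
force: [5.4, 3.3, -7.0]
opening: 0.0197
9.2833 [ 0.49148651 -0.0934094   0.09552657] 0.04518293409340317 -175.03634577397494 [ 5.39211109  3.29596349 -7.00100301] [ 1.43004744 -1.93859242  0.01762533]
clock: 9.53
tool_pos: [0.4913, -0.088, 0.0955]
orientation: [-90.0, -0.1, 22.6]
force: [4.8, 1.8, -7.5]
opening: 0.0195
9.5333 [ 0.49134954 -0.08799639  0.09554518] 0.04517549081144972 178.0926264198588 [ 4.81430344  1.77788791 -7.54787577] [ 0.75418889 -1.78424203 -0.01212379]
```

```bash
python3 -m pendant '[[[0.28,0,0.51,0,0,0,0],[0,0,0,0,0,0,0],[0,0,0,0,0,0,0]]]'; python3 st.py
python3 -m pendant '[[[0.17,0,0.24,0,0,0,0],[0,0,0,0,0,0,0],[0,0,0,0,0,0,0]]]'; python3 st.py
```

```text
clock: 9.78
tool_pos: [0.4918, -0.0827, 0.0955]
orientation: [-90.1, -0.1, 22.6]
force: [5.1, -1.0, -6.6]
opening: 0.0195
9.7833 [ 0.49178125 -0.08272487  0.09552744] 0.04522906936042509 171.3848983883716 [ 5.08270219 -0.97948618 -6.61299733] [-0.39297936 -1.81562578 -0.00643819]
clock: 10.03
tool_pos: [0.4918, -0.0821, 0.0956]
orientation: [-90.2, 0.1, 22.6]
force: [6.4, -15.7, -8.4]
opening: 0.0193
10.0333 [ 0.49177397 -0.08214467  0.09556109] 0.045326802777379806 170.66113133403135 [  6.44573214 -15.73309486  -8.4242288 ] [-5.68820067e+00 -2.31492500e+00 -4.36215729e-04]
```

```bash
python3 -m pendant '[[[0,0,0,0,0,0,0.7],[0,0,0,0,0,0,0.7],[0,0,0,0,0,0,0.7],[0,0,0,0,0,0,0.7],[0,0,0,0,0,0,0.7],[0,0,0,0,0,0,0.7],[0,0,0,0,0,0,0.7]]]'; python3 st.py
python3 -m pendant '[[[0,-2,0,0,0,0,1],[0,-3,0,0,0,0,1],[0,-1,0,0,-7,0,1],[0,-1,0,0,-7,0,1],[0,-1,0,0,-7,0,1],[0,-1,0,0,-7,0,1],[0,-1,0,0,-7,0,1],[0,-1,0,0,-7,0,1],[0,-1,0,0,-7,0,1],[0,-1,0,0,-7,0,1],[0,0,0,0,-7,0,1],[0,0,0,0,-7,0,1]]]'
python3 -m pendant '[[[0,0,0,0,-4,0,1],[0,0,0,0,0,0,1]]]'
python3 - <<'E'
from plant import *
from h import *
o=ctrl.get_obs();print(o["orientation"],tool_delta(o,[.466,.335,.20]))
s=snapshot("top");cv2.imwrite("pics/l.png",s["image"][:,:,::-1])
E
```

```text
clock: 10.62
tool_pos: [0.4924, -0.0788, 0.0957]
orientation: [-90.0, -0.0, 22.6]
force: [0.3, -0.2, 0.0]
opening: 0.0593
10.6167 [ 0.49241654 -0.0787961   0.0956545 ] 0.04536435386494746 166.35213102438468 [ 0.32651137 -0.21543512  0.01346464] [0.02338784 0.06472832 0.05562011]
clock: 11.62
tool_pos: [0.4928, -0.0786, 0.2263]
orientation: [-90.1, -0.0, 92.9]
force: [0.4, 0.8, 0.3]
opening: 0.0876
clock: 11.78
tool_pos: [0.4924, -0.0787, 0.2256]
orientation: [-90.0, -0.0, 96.8]
force: [-0.5, 0.0, -0.6]
opening: 0.0877
[-9.00046534e+01 -4.21613269e-03  9.67630166e+01] [41.3941388   2.56329894 -2.25112678]
```

View pics/l.png

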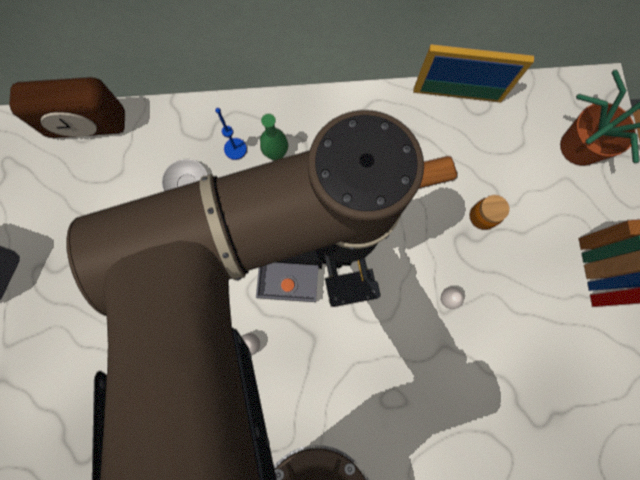

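```bash
cat > w.py <<'E'
import sys,pickle
from plant import *
from h import *
o=ctrl.get_obs();s=snapshot("wrist");pickle.dump((o,s),open(sys.argv[1]+".pkl","wb"))
print(o["clock"],o["tool_pos"],o["orientation"],o["force"],o["opening"])
im=np.clip(255*(s["image"][:,:,::-1]/255.)**0.6,0,255).astype(np.uint8)
cv2.imwrite(f"pics/{sys.argv[1]}.png",im)
E
python3 w.py w3
python3 -m pendant '[[[4,0,-0.2,0,0,0,1],[4,0,-0.2,0,0,0,1],[4,0,-0.2,0,0,0,1],[0,0,0,0,0,0,1]]]';python3 w.py w4
python3 -m pendant '[[[4.1,0.3,-0.2,0,0,0,1],[4.1,0.3,-0.2,0,0,0,1],[4.1,0.3,-0.2,0,0,0,1],[4.1,0.3,-0.2,0,0,0,1],[4.1,0.3,-0.3,0,0,0,1],[4.1,0.3,-0.3,0,0,0,1],[4,0.4,-0.3,0,0,0,1],[0,0,0,0,0,0,1]]]';python3 w.py w5
```

```text
11.8333 [ 0.49236168 -0.07874055  0.22555623] [-8.99989575e+01 -3.72326858e-03  9.64933866e+01] [-0.22222507 -0.27121825 -0.40943974] 0.08735838228817243
clock: 12.22
tool_pos: [0.4847, 0.0459, 0.2257]
orientation: [-90.1, -0.1, 96.6]
force: [0.3, -0.0, 0.5]
opening: 0.0877
12.2167 [0.48474797 0.04585678 0.22574562] [-9.00636666e+01 -5.58090313e-02  9.66187804e+01] [ 0.30522351 -0.03502718  0.4719744 ] 0.08771673332588828
clock: 12.93
tool_pos: [0.469, 0.332, 0.2021]
orientation: [-90.0, 0.0, 96.6]
force: [-0.3, -1.1, -0.6]
opening: 0.0876
12.9333 [0.46902338 0.33200913 0.20212672] [-8.99896403e+01  2.15319455e-02  9.66065100e+01] [-0.28315806 -1.10174511 -0.61969911] 0.08761470171536379
```

View pics/w3.png

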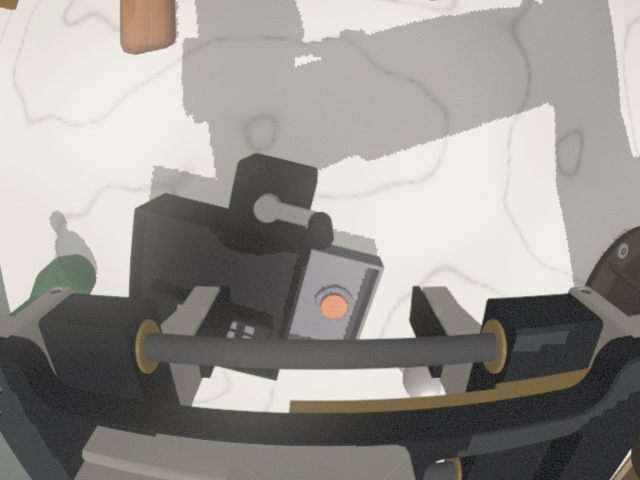

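View pics/w4.png

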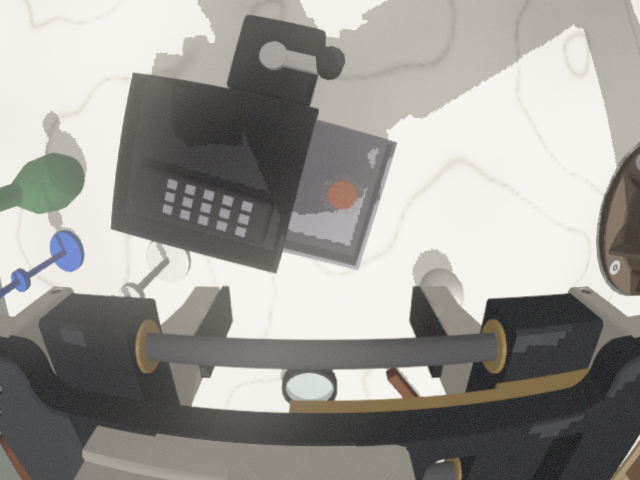

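View pics/w5.png

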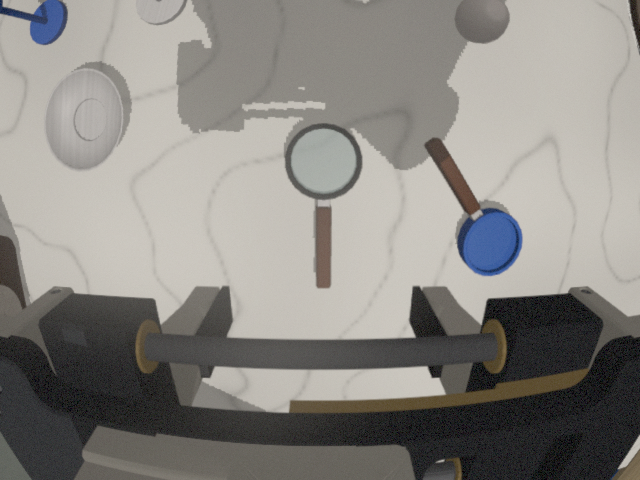

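Run:
```python
import pickle
from h import *
for n in("w3","w4"):
    o,s=pickle.load(open(n+".pkl","rb"));T=wcam(s,o);im=s["image"].astype(int)
    m=(im[:,:,0]>im[:,:,2]*1.6)&(im[:,:,0]>60);m[:150]=0;m[:,:290]=0;m[320:]=0;m[:,380:]=0
    ys,xs=np.nonzero(m);c=(xs.mean(),ys.mean());print(n,len(xs),c,wonz(s,T,c,.02),xs.min(),xs.max(),ys.min(),ys.max())
o,s=pickle.load(open("w4.pkl","rb"));T=wcam(s,o)
g=[wonz(s,T,(a,b),z) for a,b,z in((273,56,.091),(329,62,.131))];print(g)
o,s=pickle.load(open("w5.pkl","rb"));T=wcam(s,o);M=T
im=s["image"].astype(int)
from plant import snapshot
m=(im.max(2)<75)|False
hsv=cv2.cvtColor(s["image"],cv2.COLOR_RGB2HSV)
a=wonz(s,T,(324,161),.02);b=wonz(s,T,(323.5,287),.02);c=wonz(s,T,(323.5,208),.02)
print(a,c,b,np.linalg.norm(a-b),np.degrees(np.arctan2(*(b-a)[1::-1])),np.degrees(np.arctan2(*(b-c)[1::-1])))
cv2.imwrite("pics/lz.png",cv2.resize(s["image"][110:300,260:390,::-1],None,fx=3.1,fy=3.1,interpolation=cv2.INTER_CUBIC))
```

```text
w3 506 (np.float64(333.602766798419), np.float64(305.7470355731225)) [0.46606533 0.02953755 0.02      ] 321 346 294 317
w4 660 (np.float64(341.78636363636366), np.float64(194.4257575757576)) [0.4659694  0.03018182 0.02      ] 328 356 180 208
[array([ 0.53771696, -0.08739318,  0.091     ]), array([ 0.49420721, -0.08014426,  0.131     ])]
[0.47199512 0.28247112 0.02      ] [0.46730641 0.32653031 0.02      ] [0.45776947 0.40751738 0.02      ] 0.1258528289479411 96.49024443996424 96.71615339196639
```

View pics/lz.png

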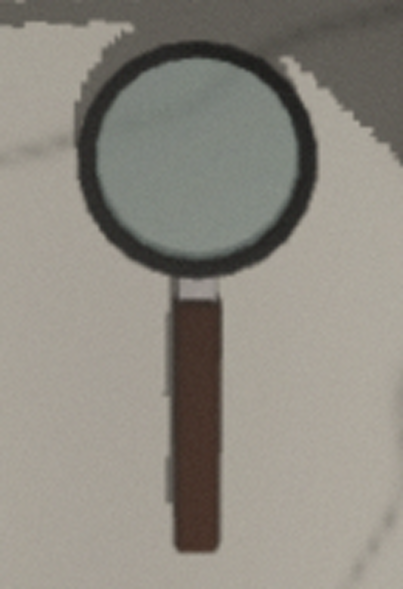

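```bash
python3 -c "
from plant import ctrl
from h import *
print(tool_delta(ctrl.get_obs(),[.4635,.3565,.005]))"
```

```text
[ 2.78027706 19.7161211   0.18142642]
```

```bash
python3 -m pendant '[[[1.4,0,0.1,0,0,0,1],[1.4,2,0.1,0,0,0,1],[0,3.5,0,0,0,0,1],[0,3.5,0,0,0,0,1],[0,3.5,0,0,0,0,1],[0,2.5,0,0,0,0,1],[0,1.5,0,0,0,0,1],[0,1.4,0,0,0,0,1],[0,0.8,0,0,0,0,1],[0,0,0,0,0,0,1],[0,0,0,0,0,0,1]]]';python3 - <<'E'
from plant import ctrl
from h import *
print(tool_delta(ctrl.get_obs(),[.4635,.3565,.005]))
E
python3 w.py w6
```

```text
clock: 13.9
tool_pos: [0.4641, 0.3543, 0.0168]
orientation: [-90.0, 0.0, 96.5]
force: [0.8, -0.0, 0.7]
opening: 0.0876
[0.23030125 1.1803923  0.03349901]
13.9 [0.46409367 0.3542537  0.01680468] [-8.99966762e+01  1.92247139e-02  9.64972763e+01] [ 0.83702248 -0.01528803  0.69872602] 0.0876330342636898
```

View pics/w6.png

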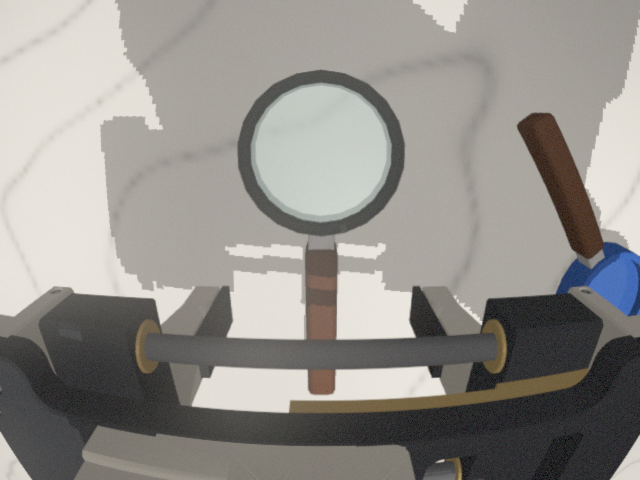

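```bash
python3 -m pendant '[[[0.2,0.6,0,0,0,0,1],[0,0.6,0,0,0,0,1],[0,0,0,0,0,0,0],[0,0,0,0,0,0,0],[0,0,0,0,0,0,0],[0,0,0,0,0,0,0],[0,0,0,0,0,0,0],[0,0,0,0,0,0,0],[0,0,0,0,0,0,0],[0,0,0,0,0,0,0],[0,0,0,0,0,0,0],[0,0,0,0,0,0,0]]]'
python3 -m pendant '[[[0,0,0,0,0,0,0],[0,0,0,0,0,0,0],[0,0,0,0,0,0,0],[0,0,0,0,0,0,0],[0,0,0,0,0,0,0],[0,0,0,0,0,0,0],[0,0,0,0,0,0,0]]]'; python3 w.py w7
```

```text
clock: 14.95
tool_pos: [0.4635, 0.3567, 0.0046]
orientation: [-90.0, -0.0, 96.6]
force: [0.6, -0.0, 0.3]
opening: 0.0264
clock: 15.53
tool_pos: [0.4635, 0.3567, 0.0046]
orientation: [-90.0, -0.0, 96.6]
force: [-0.7, 0.8, -0.4]
opening: 0.0145
15.5333 [0.46346359 0.35671717 0.00456424] [-9.00024319e+01 -2.84844382e-03  9.65666478e+01] [-0.68727356  0.77147172 -0.36687483] 0.014526644306262448
```

View pics/w7.png

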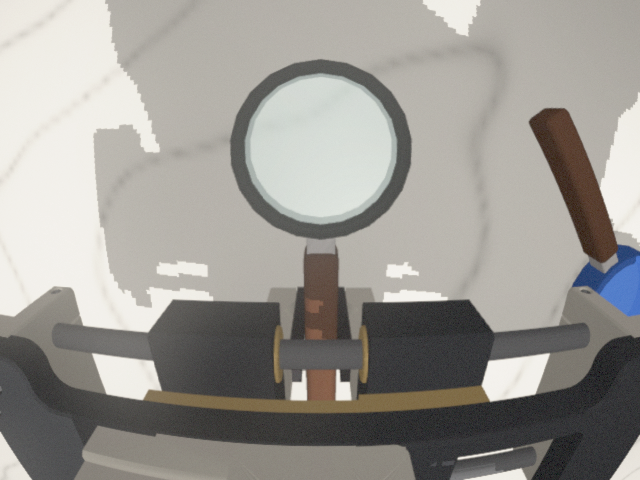

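```bash
python3 -m pendant '[[[0,-1,0,0,0,0,0],[0,-2,0,0,0,0,0],[0,-3,0,0,0,0,0],[0,-3,0,0,0,0,0],[0,-3,0,0,0,0,0],[0,-2,0,0,0,0,0],[0,0,0,0,0,0,0]]]'; python3 w.py w8
python3 - <<'E'
import pickle
from h import *
d,out=pickle.load(open("d1.pkl","rb"))
a=d["scene"]["image"][170:250,370:450,::-1];b=d["top"]["image"][165:235,200:270,::-1]
b=cv2.resize(b,(80,80),interpolation=cv2.INTER_CUBIC)  # scale 80/70
w=pickle.load(open("w4.pkl","rb"))[1]["image"][230:310,100:200,::-1]
cv2.imwrite("pics/p.png",np.hstack([cv2.resize(a,(400,400),interpolation=cv2.INTER_CUBIC),cv2.resize(b,(400,400),interpolation=cv2.INTER_CUBIC)]))
cv2.imwrite("pics/q.png",cv2.resize(w,None,fx=7,fy=7,interpolation=cv2.INTER_CUBIC))
E
```

```text
clock: 16.17
tool_pos: [0.4653, 0.3586, 0.1504]
orientation: [-90.4, -0.3, 96.6]
force: [0.1, 0.4, -1.8]
opening: 0.0148
16.1667 [0.46526513 0.35857434 0.15043962] [-90.35413508  -0.31480839  96.60974296] [ 0.07759908  0.35851059 -1.81534726] 0.014793398908186014
```

View pics/p.png

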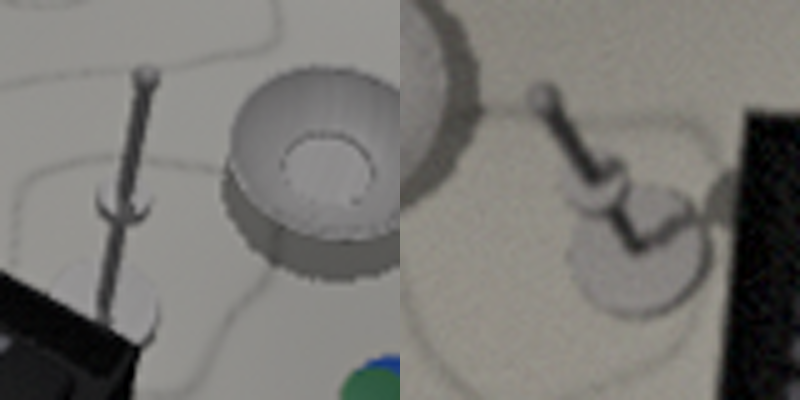

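View pics/q.png

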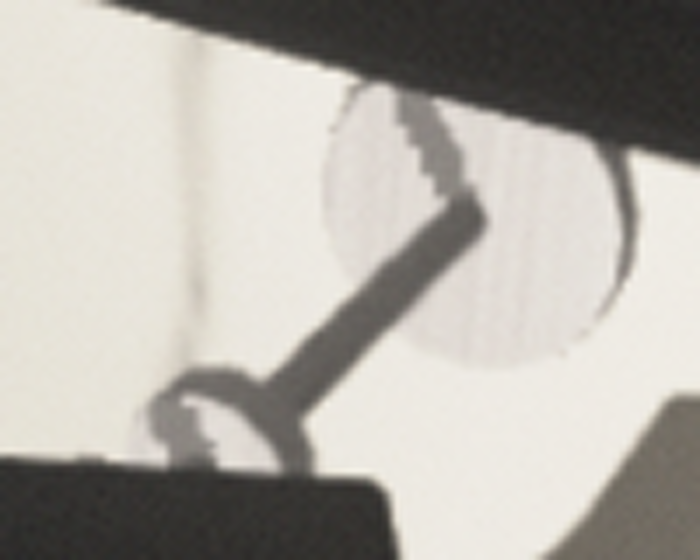

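View pics/w8.png

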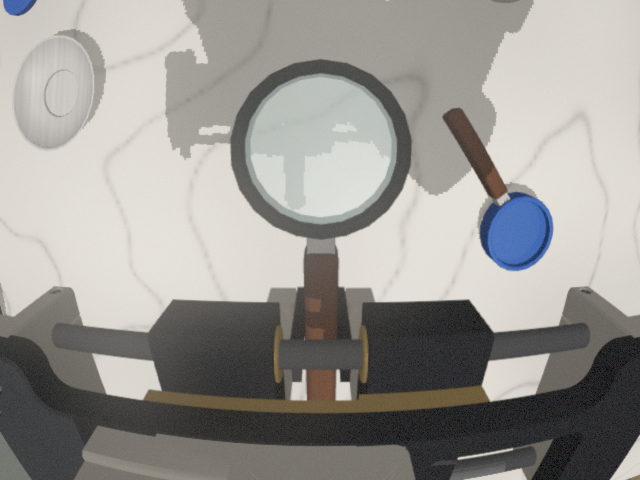

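Run:
```python
import pickle
from h import *
for n,z in (("w7",.020),("w8",None)):
    o,s=pickle.load(open(n+".pkl","rb"));T=wcam(s,o)
    im=cv2.cvtColor(s["image"],cv2.COLOR_RGB2GRAY)
    # glass/rim: dark rim pixels in region
    m=((im<75)).astype(np.uint8);m[:50]=0;m[245:]=0;m[:,:215]=0;m[:,425:]=0
    m=cv2.morphologyEx(m,cv2.MORPH_OPEN,np.ones((5,5)))
    cs,_=cv2.findContours(m,cv2.RETR_EXTERNAL,cv2.CHAIN_APPROX_NONE)
    c=max(cs,key=cv2.contourArea)[:,0];
    c=c[c[:,1]<232]
    e=cv2.fitEllipse(c.astype(np.float32)); print(n,e)
    zz=z or (o["tool_pos"][2]-.00456+.020)
    P=np.array([wonz(s,T,p,zz) for p in c]);
    A=np.c_[2*P[:,:2],np.ones(len(P))];q=np.linalg.lstsq(A,(P[:,:2]**2).sum(1),rcond=None)[0]
    r=np.sqrt(q[2]+q[0]**2+q[1]**2);ctr=np.array([q[0],q[1],zz-.01])
    M=R.from_euler('xyz',o["orientation"],degrees=True).as_matrix()
    print(ctr,"r",r,"tool offs",M.T@(ctr-o["tool_pos"]))
```

```text
w7 ((320.4683532714844, 148.91944885253906), (177.9152069091797, 179.94766235351562), 91.51664733886719)
[0.47235259 0.28325028 0.01      ] r 0.034980167967553814 tool offs [-0.07400118 -0.00543942 -0.00042933]
w8 ((320.6600646972656, 148.40237426757812), (177.52809143066406, 180.03993225097656), 91.07088470458984)
[0.47411885 0.28483228 0.15587962] r 0.0348573008457423 tool offs [-0.07424002 -0.00584599 -0.00034285]
```

```bash
python3 - <<'E'
from plant import ctrl
from h import *
print(tool_delta(ctrl.get_obs(),[.4571,.104,.120]))
E
python3 -m pendant '[[[-1.5,0.2,-0.2,0,0,0,0],[-2.5,0.3,-0.2,0,0,0,0],[-3,0.4,-0.3,0,0,0,0],[-3,0.4,-0.3,0,0,0,0],[-3,0.4,-0.3,0,0,0,0],[-2.5,0.3,-0.3,0,0,0,0],[-1.5,0.2,-0.2,0,0,0,0],[0,0,0,0,0,0,0],[0,0,0,0,0,0,0]]]'; python3 w.py w9
```

```text
[-25.14029717   2.67275796   3.63033202]
clock: 16.97
tool_pos: [0.5001, 0.1882, 0.1215]
orientation: [-89.9, 0.1, 96.4]
force: [-0.3, 0.5, -1.8]
opening: 0.0147
16.9667 [0.50014626 0.18815897 0.12149775] [-8.98821588e+01  6.31200658e-02  9.64372784e+01] [-0.26467634  0.46012842 -1.81589667] 0.01470397119213964
```

View pics/w9.png

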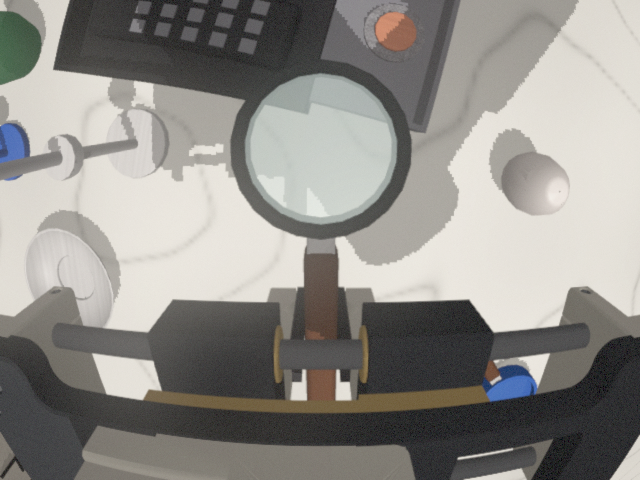

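Run:
```python
import pickle
from h import *
o,s=pickle.load(open("w9.pkl","rb"))
cv2.imwrite("pics/r.png",cv2.resize(s["image"][90:200,0:180,::-1],None,fx=4.4,fy=4.4,interpolation=cv2.INTER_CUBIC))
```

```text
(no output)
```

View pics/r.png

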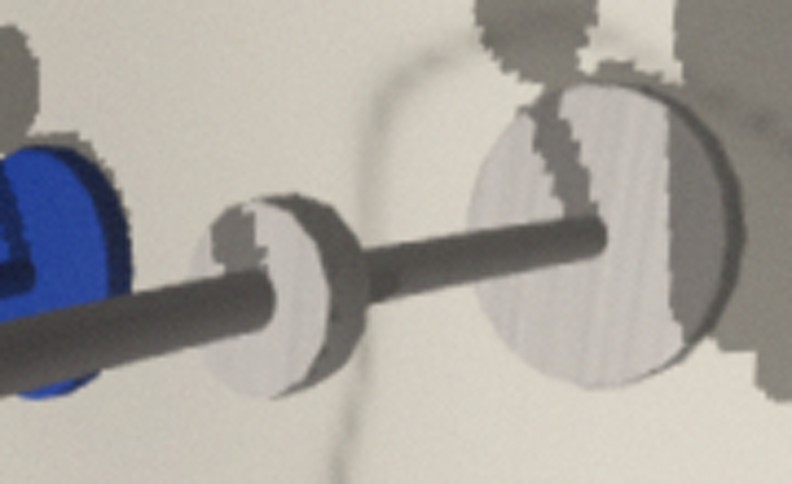

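```bash
cat > post.py <<'E'
import pickle
from h import *
from scipy.optimize import least_squares
o,s=pickle.load(open("w9.pkl","rb"));T=wcam(s,o)
g=lambda x,y:np.array([x/4.4,90+y/4.4])
t=np.linspace(0,2*np.pi,181)
def circ(x,y,z,r): return (wproj(s,T,np.c_[x+r*np.cos(t),y+r*np.sin(t),0*t+z])-[0,90])*4.4
def f(p):
    x,y,zc,h=p
    a=circ(x,y,h,.028);b=circ(x,y,0,.028);c=circ(x,y,zc+.005,.013);d=circ(x,y,zc-.005,.013)
    v=[a[:,0].min()-468,a[:,0].max()-728,a[:,1].min()-82,a[:,1].max()-388,b[:,0].max()-745,
       c[:,0].min()-192,c[:,0].max()-328,c[:,1].min()-198,c[:,1].max()-398,d[:,0].max()-368]
    return np.array(v)/4.4
r=least_squares(f,[.652,.128,.1,.006]);print(r.x,np.round(r.fun,1))
# other cams: use x,y free + z, tip known
d,out=pickle.load(open("d1.pkl","rb"));S,Tp=d["scene"],d["top"]
for n,c,tip,col in(("S",S,(399.2,185.2),(394.8,210.6)),("T",Tp,(225,182),(234.5,197.9))):
    def f2(p): return np.concatenate([proj(c,[p[0],p[1],.199])[0]-tip,proj(c,[p[0],p[1],p[2]])[0]-col])
    q=least_squares(f2,[.652,.128,.1]);print(n,q.x,q.fun)
    # with xy fixed from wrist, px offset free
    def f3(p): return np.concatenate([proj(c,[r.x[0],r.x[1],.199])[0]+p[1:]-tip,proj(c,[r.x[0],r.x[1],p[0]])[0]+p[1:]-col])
    q=least_squares(f3,[.1,0,0]);print(n,q.x,q.fun)
E
python3 post.py
```

```text
[0.65523488 0.12913158 0.09978388 0.00602212] [-0.3  0.4 -0.1 -0.2 -0.5 -1.5  0.5  0.   0.2  1.3]
S [0.65547455 0.12295636 0.1015148 ] [ 0.1729721   0.03249529 -0.18610975 -0.03496339]
S [ 0.10191212 -0.91703325  2.1218443 ] [ 0.19792917  0.03748229 -0.19792917 -0.03748229]
T [0.6514891  0.12810639 0.09645299] [-0.12351507  0.07661257  0.13810672 -0.08566332]
T [0.09755714 0.60989902 1.79927154] [-0.11122444  0.06860293  0.11122443 -0.06860294]
```

Run:
```python
from plant import ctrl
from h import *
print(tool_delta(ctrl.get_obs(),[.4571,.104,.0955]))
```

```text
[-7.96369067  2.64347352  5.25853901]
```

```bash
python3 -m pendant '[[[-1,0.3,0.7,0,0,0,0],[-2,0.6,1.3,0,0,0,0],[-2,0.6,1.3,0,0,0,0],[-2,0.6,1.3,0,0,0,0],[-1,0.4,0.7,0,0,0,0],[0,0,0,0,0,0,0],[0,0,0,0,0,0,0],[0,0,0,0,0,0,0]]]'; python3 w.py x1
python3 - <<'E'
from plant import *
from h import *
import pickle
print(tool_delta(ctrl.get_obs(),[.4571,.104,.0955]))
d={n:snapshot(n) for n in("scene","top")};pickle.dump(d,open("x2.pkl","wb"))
cv2.imwrite("pics/x2s.png",d["scene"]["image"][:,:,::-1]);cv2.imwrite("pics/x2t.png",d["top"]["image"][:,:,::-1])
E
```

```text
clock: 17.68
tool_pos: [0.458, 0.1052, 0.0979]
orientation: [-90.1, -0.0, 96.6]
force: [0.2, -0.3, -1.8]
opening: 0.0146
17.6833 [0.45797776 0.10519489 0.09794547] [-9.00655589e+01 -2.27528336e-02  9.66094753e+01] [ 0.19330119 -0.32986727 -1.83659534] 0.014558155514530696
[-0.12000849  0.24212625  0.10733132]
```

View pics/x1.png

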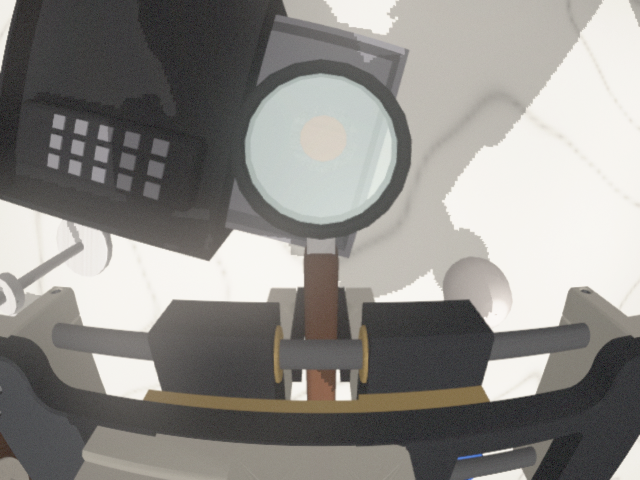

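View pics/x2s.png

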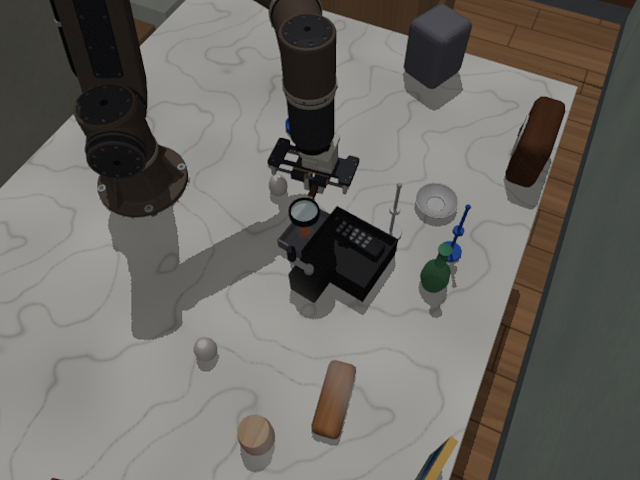

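View pics/x2t.png

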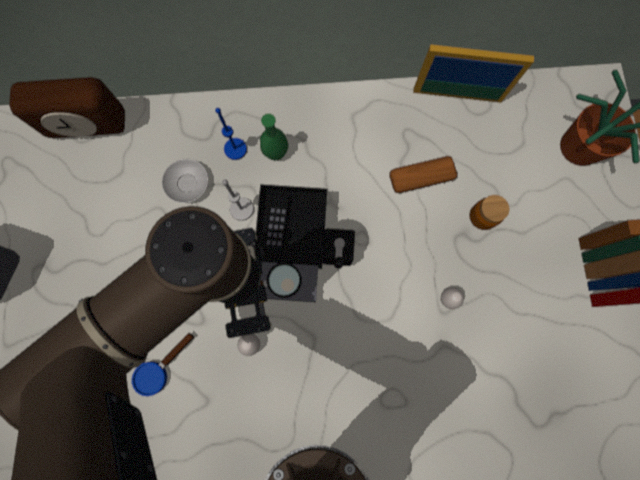

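```bash
python3 -m pendant '[[[-0.1,0.2,0.1,0,0,0,0],[0,0,0,0,0,0,0],[0,0,0,0,0,0,0],[0,0,0,0,0,0,0],[0,0,0,0,0,0,0]]]'; python3 w.py x3
python3 - <<'E'
from plant import *
from h import *
import pickle
o=ctrl.get_obs();print(tool_delta(o,[.4571,.104,.0955]))
d={n:snapshot(n) for n in("scene","top")};pickle.dump(d,open("x4.pkl","wb"))
S,Tp=d["scene"],d["top"]
a=S["image"][180:260,260:340,::-1];b=Tp["image"][240:320,240:320,::-1]
cv2.imwrite("pics/x4.png",np.hstack([cv2.resize(q,(400,400),interpolation=cv2.INTER_CUBIC) for q in(a,b)]))
w,s=pickle.load(open("x3.pkl","rb"));T=wcam(s,w);cv2.imwrite("pics/x5.png",cv2.resize(s["image"][50:250,220:420,::-1],(600,600),interpolation=cv2.INTER_CUBIC))
im=s["image"].astype(int);m=(im[:,:,0]>im[:,:,2]*1.1);m[:100]=0;m[200:]=0;m[:,:270]=0;m[:,370:]=0
m=cv2.morphologyEx(m.astype(np.uint8),cv2.MORPH_OPEN,np.ones((5,5)))>0
ys,xs=np.nonzero(m);print(len(xs),xs.min(),xs.max(),ys.min(),ys.max());c=(xs.mean(),ys.mean());print(c,wonz(s,T,c,.02))
E
```

```text
clock: 18.25
tool_pos: [0.4564, 0.1033, 0.0956]
orientation: [-90.0, 0.0, 96.6]
force: [0.5, 0.5, -0.4]
opening: 0.0146
18.25 [0.45644489 0.10326103 0.09557448] [-9.00017436e+01  1.50582906e-03  9.65685677e+01] [ 0.47845511  0.52458488 -0.42674071] 0.014573754377269564
[ 0.06662701  0.00728765 -0.07478559]
1639 298 342 119 163
(np.float64(319.9078706528371), np.float64(140.91458206223308)) [0.46562484 0.03061849 0.02      ]
```

View pics/x4.png

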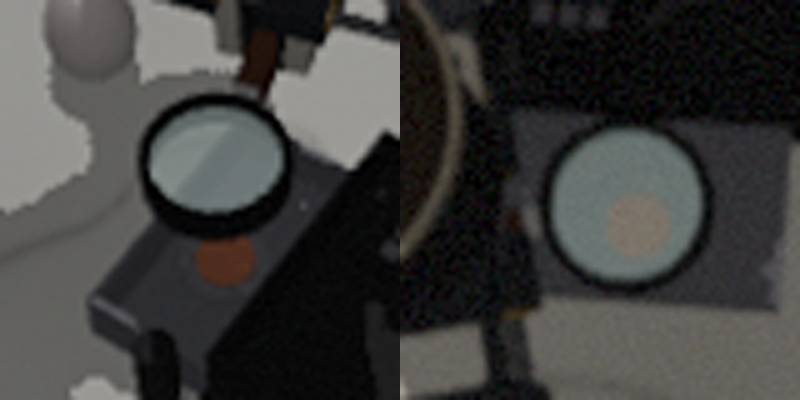

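View pics/x5.png

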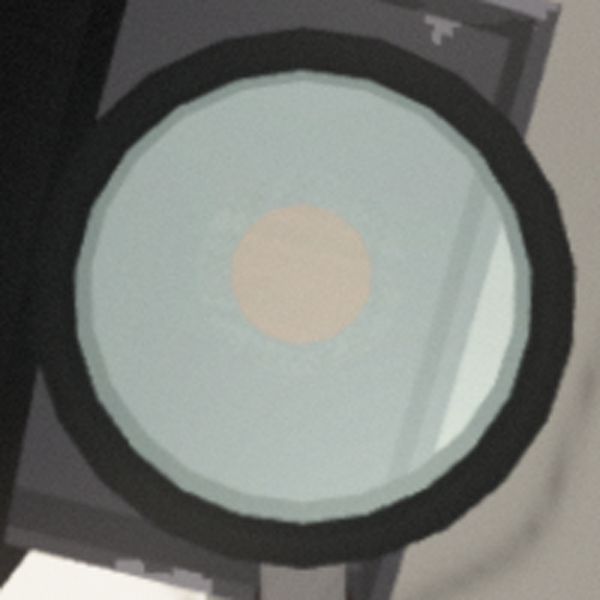

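Run:
```python
import pickle
from h import *
d=pickle.load(open("x4.pkl","rb"));S,T=d["scene"],d["top"]
print("lens top tri",tri((S,(303.2,211.2)),(T,(285.5,281.4))))
print("coin tri",tri((S,(305,232)),(T,(287.6,284.8))))
print("collar",tri((S,(394.8,210.6)),(T,(234.5,197.9))),"tip",tri((S,(399.2,185.2)),(T,(225,182))))
for c,l,k in((S,(303.2,211.2),(305,232)),(T,(285.5,281.4),(287.6,284.8))): print(onz(c,l,.111)[:2]-onz(c,k,.02)[:2], onz(c,l,.111))
```

```text
lens top tri [0.46330907 0.03028874 0.10137127]
coin tri [0.46466216 0.03082199 0.01037245]
collar [0.65377089 0.12990634 0.09047812] tip [0.65405151 0.1290209  0.19132963]
[-4.80832779e-05  6.45012638e-05] [0.46730603 0.02537523 0.111     ]
[-0.002533   -0.00155635] [0.46149706 0.02905515 0.111     ]
```

```bash
python3 -m pendant '[[[0.07,0.05,-0.09,0,0,0,0],[0,0,0,0,0,0,0],[0,0,0,0,0,0,0],[0,0,0,0,0,0,0],[0,0,0,0,0,0,0],[0,0,0,0,0,0,0]]]'; python3 w.py x6
python3 - <<'E'
import pickle
from h import *
for n in("x6",):
    o,s=pickle.load(open(n+".pkl","rb"));T=wcam(s,o)
    M=R.from_euler('xyz',o["orientation"],degrees=True).as_matrix()
    print("lens",o["tool_pos"]+M@[-.0742,-.0054,-.0004])
    im=s["image"].astype(int);m=(im[:,:,0]>im[:,:,2]*1.1);m[:100]=0;m[200:]=0;m[:,:270]=0;m[:,370:]=0
    m=cv2.morphologyEx(m.astype(np.uint8),cv2.MORPH_OPEN,np.ones((5,5)))>0
    ys,xs=np.nonzero(m);c=(xs.mean(),ys.mean());print(c,wonz(s,T,c,.02))
E
```

```text
clock: 18.9
tool_pos: [0.4572, 0.104, 0.0951]
orientation: [-90.0, -0.0, 96.6]
force: [0.3, 0.9, -1.4]
opening: 0.0149
18.9 [0.45723134 0.1040162  0.09509972] [-9.00053208e+01 -2.77458347e-03  9.65619899e+01] [ 0.2765564   0.92182998 -1.43899   ] 0.01492774300500307
lens [0.46610769 0.03034769 0.10049616]
(np.float64(321.10018214936247), np.float64(139.86642380085004)) [0.4657482  0.03061615 0.02      ]
```

View pics/x6.png

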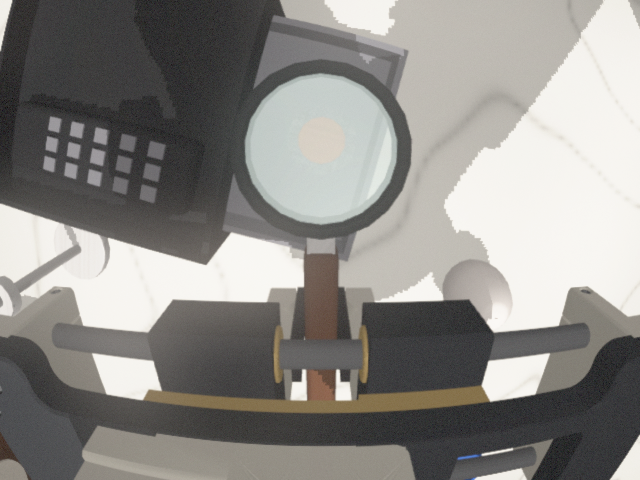

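```bash
python3 -c "
from plant import ctrl
print(ctrl.close_job())"
```

```text
the job is handed in; nothing more can be done
None
```

I wound the tray out with the crank, and the arm is now holding the lens level over the coin at collar height. I handed the job in at about 19 s; no verdict came back.

- **Crank:** I turned it clockwise about 667°, until it pushed back with about 16 N at its end stop. The tray is out and the coin uncovered. A later picture showed the knob still at the stop angle (about 170.5°, against 170.7° when it hit). The coin lay about 1.5–2 mm from where the caddy's position predicts it, which is about the camera calibration error.
- **Lens position:** I picked it up by the handle, and it did not slip when lifted. On the last check its centre was at (0.4661, 0.0303) m and the coin at (0.4657, 0.0306) m, about 0.5 mm apart. The tool was level to within 0.01°. The side and top cameras, used before the last 1 mm adjustment, also agreed to within about 1.5 mm.
- **Focal height:** The middle of the lens is at 100.5 mm. My collar estimates were 99.8 mm from the wrist camera and about 100 mm from the two fixed cameras together. Taken singly, the fixed cameras gave 96.5–102 mm, so their spread is larger than the wrist camera's. Height is the least certain of these checks.
- **Contact and bystanders:** The wrist force was steady at about 1–2 N, roughly the lens's weight, so it is touching only the gripper. I saw nothing else moved in the pictures. I did not re-measure the ornaments.

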